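# Index a rotary circuit-board fixture on its drop pin

## Robot

A 6-joint arm with a two-finger parallel gripper is mounted at the origin on the work surface. World frame = base frame: x ahead of the robot, y to its left, z up, the work surface at z = 0. Lengths are in m, angles in rad, forces in N, time in s.
With the tool pointing down it reaches from about 0.25 to 0.8 m from the base axis. Payload 3.9 kg.
Tool frame: the origin (TCP) lies midway between the tips of the shut fingers; the grasp point (between the pads) lies 19 mm behind it; z points along the fingers, y is the direction in which the jaws open and shut (so a half turn about z gives the same grasp; the last joint's range is limited). The gripper opens to 85 mm and grips with 20 to 120 N. Pads are 22 mm wide; open, the fingers measure 114 mm over their backs; the gripper's body (76 mm by 85 mm) begins 54 mm behind the grasp point. The pads swing forward as they close: fully open they stand 13 mm farther back than shut.
Start: joints at [-1.335, 0.26, -0.138, 1.173, 0, 1.571], TCP at [0.123, -0.51, 0.204] pointing down, gripper open.
Joint ranges: [-2.78, 2.78], [-0.83, 1.72], [-1.28, 1.37], [-1.9, 2.12], [-1.57, 1.48], [-3.14, 3.14]. Speed limits (rad/s): [2.57, 2.57, 3.14, 3.14, 3.14, 3.14].

## Interface

Orientations are given as a 3x3 rotation matrix whose columns are the frame's x, y, z axes.
In Python, from workcell import state, snapshot, get_calibration, sign_off gives the robot as it stands.
- The arm moves only by the tool move_arm, never from a script. Its argument "motion" is a list of rows, each an object with "jaw": the gripper command: -1 is fully open, 1 is shut, values between are in proportion; "slide": the shift along the world's x, y, z in cm, a list of three; "spin": the turn about the world's z in rad. A call has 1 to 20 rows; each row is the pose to reach, as a shift and turn from the pose commanded when the call began; what a row does not reach only later rows make up. A row lasts 1/8 s, in which the tool goes at most 62.5 mm and 10.7 degrees, less where a joint would pass 70% of its speed; a pose out of reach is approached as far as the arm can. A call with a gripper value outside its range is refused whole. The fingers move at their own pace and stop on an object; "force" is the grip in N (left out, the last holds). Time passes only in rows, so rows that repeat a pose let the fingers close. It gives the time, the measured TCP pose, the force and the opening at its end, in the units of the state.
- state(): the state, without advancing time (a new reading comes with each control period).
- snapshot(name): name is "scene" or "side" or "wrist"; returns (picture, depth): 384x512x3 uint8, red, green, blue; 384x512 float32, m along the optical axis (not along the pixel's ray), 0 where there is no reading.
- get_calibration(name): a dict with "camera_matrix" (3x3 intrinsics, pixels), "eye" and "rotation" of the camera in the world. Camera axes: x right, y down, z forward; pixel columns grow to the right and rows downward; lengths in m; the calibration is good to about 2 mm. A picture is of the moment at which its call begins: read the wrist's pose just before it. get_calibration takes no time and is no camera call; for the wrist camera it gives the pose at the moment of the call.
- sign_off(): hands the job in, once; it reports no verdict.
The state is a dict: "time_s": time; "joint_positions": joint angles; "qd": joint speeds; "tau": joint torques, N m; "tool_pos": TCP position; "tcp_rot": TCP orientation; "force": force on the tool from outside, world axes, zero at the start; "moment": the same for the moment, N m; "opening": finger opening in m.
Only numpy, scipy, OpenCV 4.12 (cv2) and the standard library are available. Lean on these libraries where they do the work, as an engineer would, in place of code of your own. Each camera call takes 0.05 s, during which the arm holds its last target. There are 200 camera calls.

## Task

Take the steel index pin out of its wooden stand and stand it in the guide bush of the board fixture, letting go so that it rides on the turntable's aluminium index plate. Then push one of the turntable's two upright posts to turn it until the pin drops into the hole of its index plate, and keep pushing against the pin with about 10 N for a full second to prove that it is locked, never bearing on the turntable with more than 20 N. Leave the pin fully down, the fixture untouched and at rest, and do not disturb the other things on the bench.

Things in the scene. Friction and masses are not known exactly. Their poses are not given: they have to be found in the camera images.
- stage: Fixed dark steel base of the rotary board fixture, slab 180 (x) x 245 (y) x 12 mm. A grey bracket at its +y end carries an arm 34 mm wide, 44 to 70 mm above the bench, that reaches over the turntable's edge and ends in the aluminium guide bush; a white line on the arm marks the index. Origin: on the bench, on the turntable's axis; z up; +y points from the axis to the bush.
- turntable: Turntable: grey 180 mm square plate; origin on its axis, 22 mm above the bench, z up. Light drag (0.12 N m), stays where left. A square aluminium index plate clamped on it (top 40 mm above the bench) has the 11.5 mm pin hole, 70 mm from the axis, set anywhere within 0.12 rad of the turntable's +y. Starts 0.45 to 1.35 rad counterclockwise (from above) of y axes in line with the stage: turn clockwise.
- post_a (a point): Top centre of one of the turntable's two upright steel posts (12 mm diameter, from 30 to 75 mm above the bench; push at about 55 mm), 96 mm from the axis, at x -68, y -68 mm in the turntable's frame. The dropped pin locks the turntable with 1 to 2 mm of play.
- post_b (a point): Top centre of the other post, the same, at x +68, y -68 mm in the turntable's frame.
- bush (a point): Centre of the mouth of the guide bush, on its top face 70 mm above the bench, 70 mm from the axis along the stage's +y. The bore is 11 mm and vertical, right through 26 mm to 4 mm above the turntable, with a 3 mm chamfer at the mouth.
- pin: Loose upright steel index pin, about 100 g: shank 10 mm diameter, 38 mm long, foot chamfered; above it a round head 22 mm diameter, 26 mm tall. Origin: centre of the foot; z up. In the bush riding on the turntable its foot is 40 mm above the bench, the head's underside 8 mm above the bush; dropped into the hole, the head rests on the bush and the foot is at 32 mm.
- pin_stand: Fixed wooden block 60 x 60 x 40 mm with a 12 mm hole, 32 mm deep, in which the pin stands at the start (head's underside 6 mm above the block). Origin: centre of the underside.
- multimeter: Bystander: yellow multimeter lying flat, 90 x 190 x 36 mm, origin at the centre of its underside.
- screwdriver: Bystander: screwdriver 180 mm long, lying on the bench.
- spray_can: Bystander: white can 52 mm diameter, 130 mm tall, standing; origin at the centre of its underside.
- parts_tray: Bystander: grey divided tray 120 x 160 x 40 mm, origin at the centre of its underside.

How it is judged:
On the way, in this order (a step that is already met when the one before it is completed fails the run):
1. the pin stands let go in the guide bush and rides on the turntable, not yet in its hole (horizontal distance between pin and bush below 0.0035 m and angle between pin's own z axis and vertical below 0.12 rad and z of pin in the frame of stage between 0.0375 and 0.043 m and contact force between pin and the fingers below 0.1 N and linear speed of pin below 0.02 m/s), for 0.2 s.
2. the pin has dropped into the turntable's hole and the turntable is being pressed against it with more than 6 N (at the pin) for half a second, the robot touching the turntable and not the pin (horizontal distance between pin and bush below 0.0035 m and angle between pin's own z axis and vertical below 0.12 rad and z of pin in the frame of stage between 0.028 and 0.035 m and contact force between pin and turntable above 6 N and contact force between turntable and the fingers above 3 N and contact force between pin and the fingers below 0.1 N), for 0.5 s.
At the end, for the whole second after the job is handed in: The pin stands upright in the bush (within 3.5 mm and 0.12 rad), fully dropped (its foot 28 to 35 mm above the stage's origin), so locked in the turntable's hole (the turntable's y axis within 0.17 rad of the stage's), and both are at rest (horizontal distance between pin and bush below 0.0035 m and angle between pin's own z axis and vertical below 0.12 rad and z of pin in the frame of stage between 0.028 and 0.035 m and angle between the y axis of turntable and the y axis of stage, either way round below 0.17 rad and angular speed of turntable below 0.02 rad/s and linear speed of pin below 0.01 m/s); the robot touches nothing.
It fails at once if the robot bears on the turntable with more than 20 N (contact force between turntable and the fingers above 20 N or contact force between turntable and the arm above 20 N).
It fails at once if a bystander is moved by more than 20 mm (distance of any of multimeter, screwdriver, spray_can, parts_tray from where it was at the start of the episode above 0.02 m).
It also fails if it takes over 64 s, if anything falls off the work surface, if the arm or the gripper's body presses on something with over 40 N, if the wrist force passes 120 N, or if a joint passes its speed limit or range.

## Working session

There is one attempt and no reset: what is moved stays moved. The work goes in short steps, Python scripts to look and compute and a tool call to move; the robot and the scene stay as the last step left them, time stands still between calls to the robot, and variables do not carry over. Pictures are saved under pics/ and viewed, about 8 in all and at most 12, crops included, and the job is handed in when it is done.

Besides the shell and the picture viewer there is one more tool, called after "Emit:" as a command line: name --argument value ..., lists and objects as JSON in quotes. move_arm: Moves the arm, as the interface text tells. Its arguments: {"type":"object","properties":{"motion":{"type":"array","items":{"type":"object","properties":{"jaw":{"type":"number"},"slide":{"type":"array","items":{"type":"number"}},"spin":{"type":"number"}}}},"force":{"type":"number"}},"required":["motion"]}

```bash
mkdir -p pics; cat > h.py <<'E'
import numpy as np, cv2
from workcell import state, snapshot, get_calibration, sign_off
def grab(n):
    c=get_calibration(n); p,d=snapshot(n); return p,d,c
def cloud(d,c):
    K=np.array(c["camera_matrix"]);v,u=np.mgrid[:d.shape[0],:d.shape[1]]
    P=np.stack([(u-K[0,2])/K[0,0]*d,(v-K[1,2])/K[1,1]*d,d],-1)
    W=P@np.array(c["rotation"]).T+np.array(c["eye"]); W[d==0]=np.nan; return W
def save(p,n): cv2.imwrite("pics/"+n,p[...,::-1])
E
python3 - <<'E'
from h import *
ims=[]
for n in("scene","side"):
    p,d,c=grab(n); np.savez(n+".npz",p=p,W=cloud(d,c)); save(cv2.resize(p,(800,600),interpolation=cv2.INTER_CUBIC),n+".png"); print(n,c)
print(state())
E
```

```text
scene {'camera_matrix': array([[385.62104321,   0.        , 253.03206227],
       [  0.        , 385.62104321, 186.80104225],
       [  0.        ,   0.        ,   1.        ]]), 'eye': array([0.98436578, 0.46030203, 1.10437636]), 'rotation': array([[-0.75269032,  0.56504688, -0.33790427],
       [ 0.65834505,  0.65083607, -0.37814574],
       [ 0.00625022, -0.50708425, -0.86187383]])}
side {'camera_matrix': array([[425.42479937,   0.        , 254.38637246],
       [  0.        , 425.42479937, 191.55920139],
       [  0.        ,   0.        ,   1.        ]]), 'eye': array([-0.05568127, -0.68923595,  0.98685504]), 'rotation': array([[ 0.75709942, -0.45241984,  0.47129264],
       [-0.65325305, -0.53288392,  0.53786168],
       [ 0.00780497, -0.71508812, -0.69899075]])}
{'time_s': 0.1, 'joint_positions': array([-1.33499125e+00,  2.60603533e-01, -1.39237806e-01,  1.17270713e+00,
        1.11673568e-05,  1.57079517e+00]), 'qd': array([-0.00023309, -0.00183953,  0.00387061,  0.00186136,  0.00031176,
        0.00041702]), 'tau': array([-2.42429032e-04, -4.06508160e+01,  2.54528081e+01,  1.00956619e-02,
       -3.07623998e-05,  8.75209196e-06]), 'tool_pos': array([ 0.12250255, -0.50982625,  0.2028568 ]), 'tcp_rot': array([[ 9.72326303e-01,  2.33626627e-01, -3.98486287e-04],
       [ 2.33626967e-01, -9.72324806e-01,  1.70625871e-03],
       [ 1.11693667e-05, -1.75213737e-03, -9.99998465e-01]]), 'force': array([-0.77977497, -0.36195979, -0.24525946]), 'moment': array([ 0.0075631 ,  0.04124357, -0.00473427]), 'opening': 0.08534541063896778}
```

View pics/scene.png

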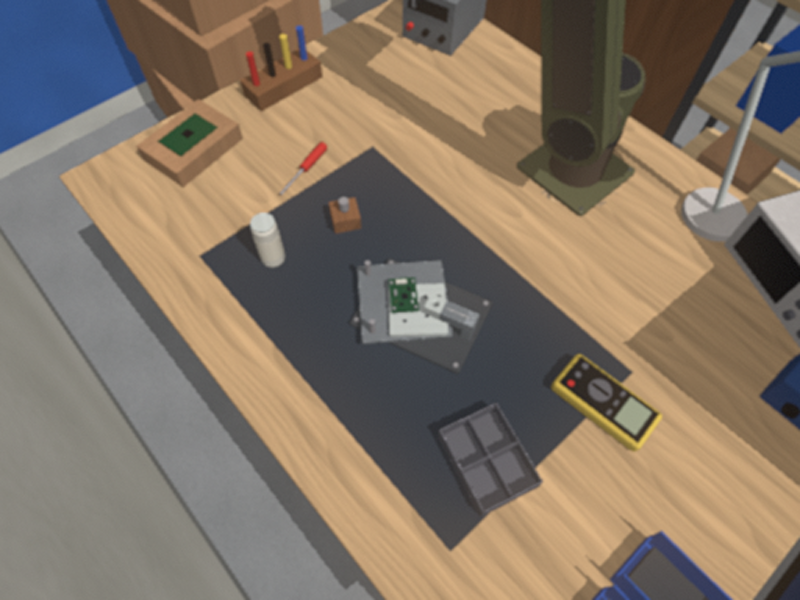

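View pics/side.png

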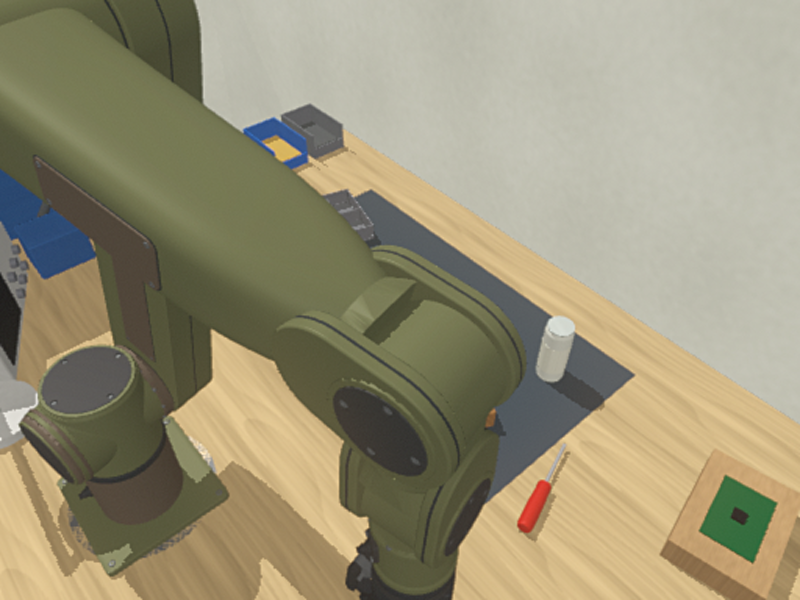

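The scene view shows the pin in its stand at (344,205), the turntable around (405,300), the bush arm at (455,315), the spray can at (267,240) and the screwdriver at (305,165). The arm hides the fixture in the side view.

```bash
python3 - <<'E'
from h import *
z=np.load("scene.npz");p,W=z["p"],z["W"]
for n,(u,v) in dict(pin=(344,203),can=(263,220),bracket=(462,318),plate=(415,325),tt=(370,290),fix1=(486,303),fix2=(456,365)).items():
    print(n,W[int(v*.64),int(u*.64)].round(4))
# pin head top
x,y,h=W[...,0],W[...,1],W[...,2]
v,u=np.mgrid[:384,:512]
m=(abs(u-220)<14)&(abs(v-130)<14)&(h>.058)
print("pin head pts",m.sum(),np.nanmedian(W[m],0),W[m].min(0),W[m].max(0))
m=(abs(u-220)<20)&(abs(v-136)<18)&(abs(h-.04)<.004)
print("stand top",m.sum()); r=cv2.minAreaRect((W[m][:,:2]*1000).astype(np.float32)); print(r)
reg=(u>220)&(u<320)&(v>155)&(v<245)
for lo,hi in((.026,.034),(.037,.043),(.066,.073),(.073,.08)):
    m=reg&(h>lo)&(h<hi); print(lo,m.sum(),cv2.minAreaRect((W[m][:,:2]*1000).astype(np.float32)))
save(cv2.resize(p[110:245,200:335],(780,600*780//780 if 0 else 780)[:1]+(600,),interpolation=cv2.INTER_CUBIC),"crop.png")
E
```

```text
pin [ 0.514  -0.2386  0.0715]
can [ 0.6917 -0.2727  0.1286]
bracket [0.5202 0.1331 0.0701]
plate [0.591  0.0768 0.0446]
tt [ 0.601  -0.0515  0.0318]
fix1 [0.4297 0.1231 0.0137]
fix2 [0.5767 0.1817 0.0128]
pin head pts 40 [ 0.5134211  -0.23890288  0.070963  ] [ 0.50038914 -0.25288177  0.05818352] [ 0.52305235 -0.23023991  0.07595606]
stand top 183
((511.8153991699219, -241.72100830078125), (65.11327362060547, 59.6020622253418), 63.31764221191406)
0.026 1318 ((547.8764038085938, 23.394607543945312), (187.1450958251953, 214.61497497558594), 53.8689079284668)
0.037 596 ((536.1909790039062, 36.31599426269531), (169.8701934814453, 212.1735382080078), 52.876853942871094)
0.066 306 ((586.2754516601562, 53.89019012451172), (122.31309509277344, 252.70623779296875), 19.997100830078125)
0.073 57 ((589.7393188476562, 51.56592559814453), (121.50502014160156, 252.7276153564453), 19.131669998168945)
```

View pics/crop.png

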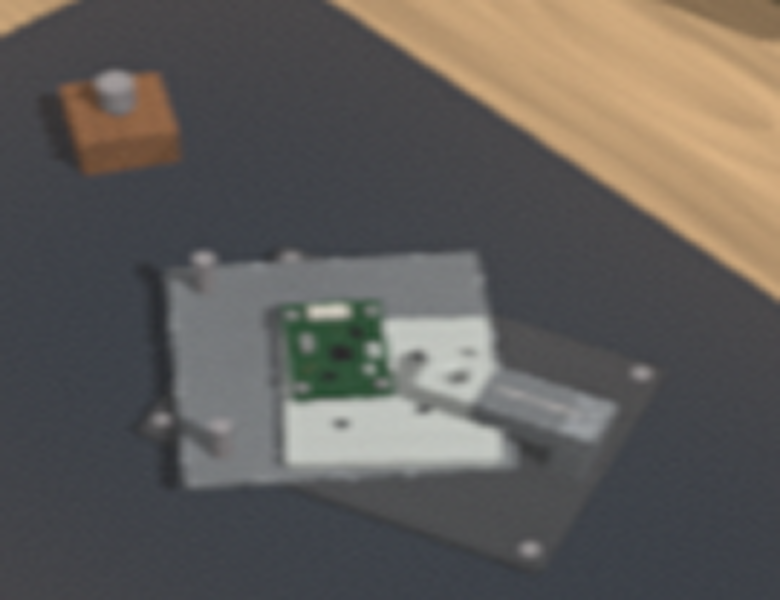

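Emit:
move_arm --motion '[{"slide": [39,27,2],"jaw": -1},{"slide": [39,27,2],"jaw": -1},{"slide": [39,27,2],"jaw": -1},{"slide": [39,27,2],"jaw": -1},{"slide": [39,27,2],"jaw": -1},{"slide": [39,27,2],"jaw": -1},{"slide": [39,27,2],"jaw": -1},{"slide": [39,27,2],"jaw": -1},{"slide": [39,27,2],"jaw": -1},{"slide": [39,27,2],"jaw": -1},{"slide": [39,27,2],"jaw": -1},{"slide": [39,27,2],"jaw": -1}]'

```text
$.motion[0]: bad value
```

```bash
python3 - <<'E'
from h import *
p,d,c=grab("wrist"); W=cloud(d,c); np.savez("w1.npz",p=p,W=W); print(c); s=state(); print(s["tool_pos"],s["tcp_rot"],s["force"])
h=W[...,2]
m=(h>.066)&(h<.08)&(np.hypot(W[...,0]-.513,W[...,1]+.241)<.03)
print(m.sum(),np.median(W[m],0),cv2.minEnclosingCircle((W[m][:,:2]*1000).astype(np.float32)))
save(p,"w1.png")
E
```

```text
{'camera_matrix': array([[298.62992418,   0.        , 253.13252708],
       [  0.        , 298.62992418, 189.60216056],
       [  0.        ,   0.        ,   1.        ]]), 'eye': array([ 0.18778446, -0.49491202,  0.37243218]), 'rotation': array([[ 0.2341441 , -0.93731849, -0.25809026],
       [-0.97220114, -0.22607543, -0.06094955],
       [-0.00121872,  0.26518662, -0.96419633]])}
[ 0.12250536 -0.5099098   0.20294734] [[ 9.72332905e-01  2.33599177e-01 -3.83280106e-04]
 [ 2.33599490e-01 -9.72331726e-01  1.51427896e-03]
 [-1.89410883e-05 -1.56191730e-03 -9.99998780e-01]] [-0.43453538  0.42729105 -0.20467608]
0 [nan nan nan] ((0.0, 0.0), 0.0)
  return _methods._mean(a, axis=axis, dtype=dtype,
  ret = um.true_divide(
```

View pics/w1.png

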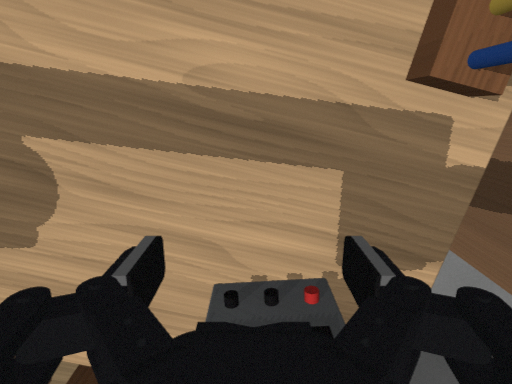

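The move was refused, probably because spin was missing. The wrist view therefore shows only bare bench at the start pose, with the fingers at the bottom.

Emit:
move_arm --motion '[{"slide": [39,27,2],"jaw": -1,"spin": 0},{"slide": [39,27,2],"jaw": -1,"spin": 0},{"slide": [39,27,2],"jaw": -1,"spin": 0},{"slide": [39,27,2],"jaw": -1,"spin": 0},{"slide": [39,27,2],"jaw": -1,"spin": 0},{"slide": [39,27,2],"jaw": -1,"spin": 0},{"slide": [39,27,2],"jaw": -1,"spin": 0},{"slide": [39,27,2],"jaw": -1,"spin": 0},{"slide": [39,27,2],"jaw": -1,"spin": 0},{"slide": [39,27,2],"jaw": -1,"spin": 0},{"slide": [39,27,2],"jaw": -1,"spin": 0},{"slide": [39,27,2],"jaw": -1,"spin": 0}]'

```text
time_s: 1.65
tool_pos: [0.5118, -0.2413, 0.2238]
tcp_rot: [[0.973, 0.232, -0.0], [0.232, -0.973, -0.0], [-0.0, 0.0, -1.0]]
force: [-0.4, -0.0, -0.3]
opening: 0.0854
```

```bash
python3 - <<'E'
from h import *
p,d,c=grab("wrist"); W=cloud(d,c); np.savez("w1.npz",p=p,W=W); s=state(); print(s["tool_pos"],s["force"])
h=W[...,2]
for lo,hi,r in((.067,.08,.02),(.036,.044,.05)):
    m=(h>lo)&(h<hi)&(np.hypot(W[...,0]-.513,W[...,1]+.241)<r)
    if m.any(): print(m.sum(),np.median(W[m],0),cv2.minAreaRect((W[m][:,:2]*1000).astype(np.float32)))
save(p,"w1b.png")
E
```

```text
[ 0.51191746 -0.24117081  0.2237936 ] [-0.43811852  0.26949748  0.6066219 ]
303 [ 0.51563217 -0.24449539  0.0711986 ] ((515.6728515625, -244.6927947998047), (20.780790328979492, 20.890108108520508), 9.36870002746582)
2121 [ 0.51848205 -0.24355593  0.03925292] ((515.1676025390625, -244.82679748535156), (60.2841911315918, 60.12553024291992), 62.6185188293457)
```

View pics/w1b.png

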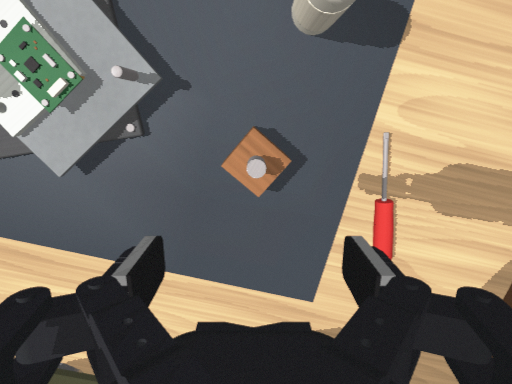

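Pin top at (256,168), measured at (0.5157,-0.2447). The path down is clear.

Emit:
move_arm --motion '[{"slide": [0.4,-0.35,-6],"jaw": -1,"spin": 0},{"slide": [0.4,-0.35,-12],"jaw": -1,"spin": 0},{"slide": [0.4,-0.35,-16],"jaw": -1,"spin": 0},{"slide": [0.4,-0.35,-18.1],"jaw": -1,"spin": 0},{"slide": [0.4,-0.35,-18.1],"jaw": -1,"spin": 0},{"slide": [0.4,-0.35,-18.1],"jaw": 0,"spin": 0},{"slide": [0.4,-0.35,-18.1],"jaw": 1,"spin": 0},{"slide": [0.4,-0.35,-18.1],"jaw": 1,"spin": 0},{"slide": [0.4,-0.35,-18.1],"jaw": 1,"spin": 0},{"slide": [0.4,-0.35,-18.1],"jaw": 1,"spin": 0},{"slide": [0.4,-0.35,-18.1],"jaw": 1,"spin": 0},{"slide": [0.4,-0.35,-18.1],"jaw": 1,"spin": 0}]' --force 40

```text
time_s: 3.2
tool_pos: [0.5166, -0.2415, 0.0443]
tcp_rot: [[0.972, 0.235, 0.001], [0.235, -0.972, 0.004], [0.002, -0.004, -1.0]]
force: [-2.7, 6.4, 12.3]
opening: 0.0001
```

```bash
python3 - <<'E'
from h import *
p,d,c=grab("wrist"); s=state(); print(s["tool_pos"],s["force"],s["opening"])
q,_,_=grab("scene")
o=np.hstack([cv2.resize(p,(480,360)),cv2.resize(q[90:180,180:250],(280,360))])
save(o,"w2.png")
E
```

```text
[ 0.51655162 -0.24149578  0.04432575] [-2.05368818  6.83107567 12.16379866] 4.33647098965922e-05
```

View pics/w2.png

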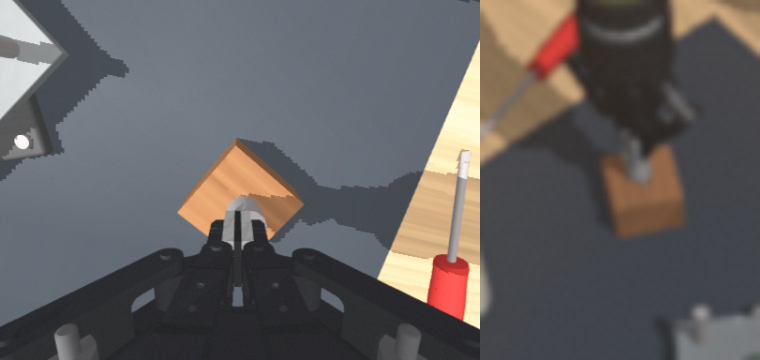

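The fingers have shut beside the pin: the head shows just ahead of the pads at (243,205). I'll measure before opening.

```bash
python3 - <<'E'
from h import *
for n in("wrist","scene","side"):
    p,d,c=grab(n); W=cloud(d,c); h=W[...,2]
    np.savez("m_"+n,p=p,W=W)
    near=np.hypot(W[...,0]-.515,W[...,1]+.243)<.05
    m=near&(h>.036)&(h<.044)
    if m.sum()>9:
        r=cv2.minAreaRect((W[m][:,:2]*1000).astype(np.float32)); print(n,m.sum(),r,np.median(h[m]))
        wood=m&(p[...,0].astype(int)-p[...,2]>40); print(wood.sum(),cv2.boxPoints(cv2.minAreaRect((W[wood][:,:2]*1000).astype(np.float32))).round(1).tolist(),np.median(h[wood]))
print(c["eye"]); s=state(); print(s["joint_positions"],s["tcp_rot"])
E
```

```text
wrist 5817 ((514.9436645507812, -244.58299255371094), (60.5370979309082, 60.61087417602539), 62.69004440307617) 0.03925719056623553
5785 [[474.29998779296875, -257.29998779296875], [528.2000122070312, -285.1000061035156], [555.7000122070312, -231.5], [501.8999938964844, -203.8000030517578]] 0.039256269701747365
scene 183 ((512.2867431640625, -240.3335418701172), (63.20610809326172, 59.8248405456543), 62.76765441894531) 0.04014412959631164
158 [[473.70001220703125, -255.10000610351562], [525.5, -280.79998779296875], [553.2000122070312, -225.1999969482422], [501.3999938964844, -199.39999389648438]] 0.04020825048881049
side 300 ((514.9133911132812, -244.24974060058594), (64.57505798339844, 61.181541442871094), 62.066890716552734) 0.041262142449417616
297 [[472.79998779296875, -258.3999938964844], [526.7999877929688, -287.1000061035156], [557.0999755859375, -230.10000610351562], [503.0, -201.39999389648438]] 0.04127858395741291
[-0.05568127 -0.68923595  0.98685504]
[-0.43992534  0.44753059 -0.2949739   0.82923897  0.00433465  2.46466344] [[ 9.72045305e-01  2.34791285e-01  9.89056280e-04]
 [ 2.34785045e-01 -9.72037692e-01  4.32526542e-03]
 [ 1.97693461e-03 -3.97213832e-03 -9.99990157e-01]]
```

```bash
python3 - <<'E'
from h import *
z=np.load("m_wrist.npz");W=z["W"];p=z["p"]
for v in range(200,262,5): print(v,[(u,*(W[v,u]*1000).round(0).astype(int)) for u in (235,247,255,263,270,278)])
save(cv2.resize(p[180:280,190:320],(780,600),interpolation=cv2.INTER_CUBIC),"w3.png")
E
```

```text
200 [(235, np.int64(526), np.int64(-228), np.int64(40)), (247, np.int64(528), np.int64(-235), np.int64(39)), (255, np.int64(529), np.int64(-240), np.int64(38)), (263, np.int64(530), np.int64(-245), np.int64(39)), (270, np.int64(531), np.int64(-249), np.int64(39)), (278, np.int64(532), np.int64(-254), np.int64(38))]
205 [(235, np.int64(523), np.int64(-229), np.int64(38)), (247, np.int64(525), np.int64(-236), np.int64(39)), (255, np.int64(526), np.int64(-241), np.int64(39)), (263, np.int64(527), np.int64(-246), np.int64(39)), (270, np.int64(528), np.int64(-250), np.int64(40)), (278, np.int64(529), np.int64(-255), np.int64(39))]
210 [(235, np.int64(520), np.int64(-230), np.int64(39)), (247, np.int64(521), np.int64(-237), np.int64(39)), (255, np.int64(525), np.int64(-241), np.int64(47)), (263, np.int64(527), np.int64(-246), np.int64(48)), (270, np.int64(525), np.int64(-251), np.int64(39)), (278, np.int64(526), np.int64(-256), np.int64(39))]
215 [(235, np.int64(516), np.int64(-230), np.int64(39)), (247, np.int64(521), np.int64(-237), np.int64(47)), (255, np.int64(525), np.int64(-241), np.
[... 2335 characters left out ...]
), (278, np.int64(526), np.int64(-251), np.int64(95))]
255 [(235, np.int64(522), np.int64(-233), np.int64(100)), (247, np.int64(526), np.int64(-237), np.int64(107)), (255, np.int64(527), np.int64(-240), np.int64(107)), (263, np.int64(528), np.int64(-243), np.int64(108)), (270, np.int64(528), np.int64(-246), np.int64(106)), (278, np.int64(526), np.int64(-251), np.int64(100))]
260 [(235, np.int64(528), np.int64(-233), np.int64(116)), (247, np.int64(525), np.int64(-238), np.int64(109)), (255, np.int64(526), np.int64(-241), np.int64(109)), (263, np.int64(529), np.int64(-243), np.int64(114)), (270, np.int64(532), np.int64(-245), np.int64(117)), (278, np.int64(532), np.int64(-248), np.int64(116))]
```

View pics/w3.png

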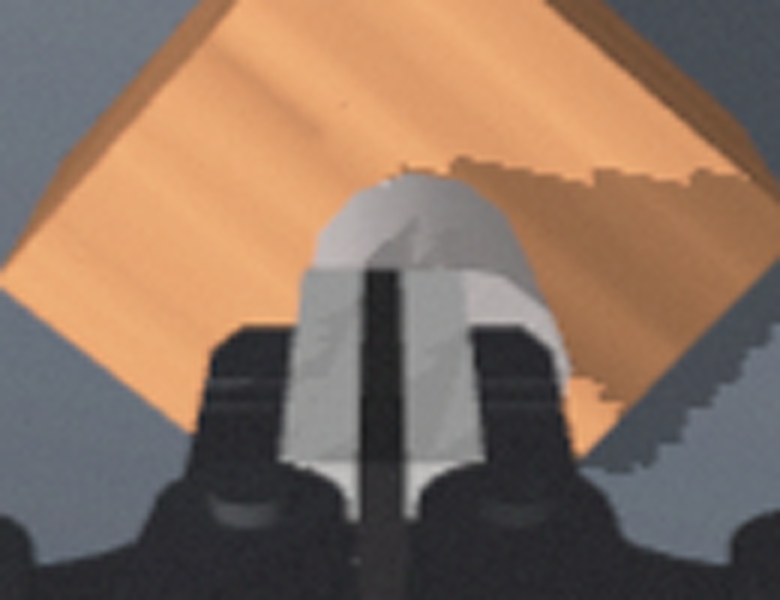

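The crop shows the pin still upright in the stand. The shut fingertips are resting on top of its head (about 72 mm) while the TCP reads 44 mm. I'll lift and measure the real tip offset from depth.

Emit:
move_arm --motion '[{"slide": [0,0,3],"jaw": 1,"spin": 0},{"slide": [0,0,6],"jaw": 1,"spin": 0},{"slide": [0,0,6],"jaw": 1,"spin": 0}]'

```text
time_s: 3.82
tool_pos: [0.5189, -0.2449, 0.1054]
tcp_rot: [[0.972, 0.234, 0.005], [0.234, -0.972, -0.002], [0.005, 0.004, -1.0]]
force: [0.1, -0.4, -0.0]
opening: 0.0001
```

```bash
cat > tip.py <<'E'
from h import *
def tips(W,s):
    R=np.array(s["tcp_rot"]); return (W-np.array(s["tool_pos"]))@R
if __name__=="__main__":
    s=state(); p,d,c=grab("wrist"); W=cloud(d,c); T=tips(W,s)*1000
    print(s["tool_pos"],s["force"],s["opening"])
    for x0,x1,y0,y1 in((-15,20,-50,0),(-15,20,0,50)):
        m=(T[...,0]>x0)&(T[...,0]<x1)&(T[...,1]>y0)&(T[...,1]<y1)&(T[...,2]<20)&(T[...,2]>-90)
        if m.sum():
            q=T[m]; i=np.argsort(q[:,2])[-40:]; print("tip",m.sum(),q[i].min(0).round(1),np.median(q[i],0).round(1),q[i].max(0).round(1))
    near=(np.hypot(W[...,0]-.515,W[...,1]+.2445)<.025)&(W[...,2]>.066)&(W[...,2]<.08)
    if near.any(): print("head",near.sum(),np.median(W[near],0).round(4),cv2.minAreaRect((W[near][:,:2]*1000).astype(np.float32)))
E
python3 tip.py
python3 - <<'E'
from h import *; from tip import tips
z=np.load("w1.npz"); R=np.array([[.973,.232,0],[.232,-.973,0],[0,0,-1]])
T=tips(z["W"],dict(tcp_rot=R,tool_pos=[.5119,-.2412,.2238]))*1000
for sg in(-1,1):
    m=(abs(T[...,0])<20)&(T[...,1]*sg>20)&(T[...,1]*sg<60)&(T[...,2]<60); q=T[m]; i=np.argsort(q[:,2])[-40:]; print(q[i].min(0).round(1),q[i].max(0).round(1))
E
```

```text
[ 0.5188562  -0.24492122  0.10536293] [ 0.13708493 -0.39190104 -0.00730848] 8.149232298964474e-05
tip 5317 [  6.6 -10.9 -34.5] [ 10.8  -4.4 -33.3] [ 11.3  -0.5 -30.7]
tip 5619 [  6.8   0.  -33.9] [ 10.8   3.9 -33. ] [ 11.3  12.3 -31. ]
head 706 [ 0.5163 -0.2466  0.0711] ((515.73828125, -246.6809539794922), (21.618038177490234, 21.094009399414062), 14.239813804626465)
[ -8.9 -42.7 -41.6] [  8.4 -41.7 -38.8]
[ -9.3  43.2 -41.6] [  8.4  44.1 -39. ]
```

Depth confirms that the shut fingertips sit about 28–31 mm behind the reported TCP. I'll regrasp lower, checking the forces.

Emit:
move_arm --motion '[{"slide": [0,-0.15,0],"jaw": -1,"spin": 0},{"slide": [0,-0.15,0],"jaw": -1,"spin": 0},{"slide": [0,-0.15,0],"jaw": -1,"spin": 0},{"slide": [0,-0.15,0],"jaw": -1,"spin": 0},{"slide": [0,-0.15,-4],"jaw": -1,"spin": 0},{"slide": [0,-0.15,-7],"jaw": -1,"spin": 0},{"slide": [0,-0.15,-8.2],"jaw": -1,"spin": 0},{"slide": [0,-0.15,-8.2],"jaw": -1,"spin": 0},{"slide": [0,-0.15,-8.2],"jaw": -1,"spin": 0}]'

```text
time_s: 5.0
tool_pos: [0.5178, -0.246, 0.0218]
tcp_rot: [[0.972, 0.234, 0.002], [0.234, -0.972, -0.001], [0.002, 0.001, -1.0]]
force: [-0.1, 0.1, 0.6]
opening: 0.0852
```

Emit:
move_arm --motion '[{"slide": [0,0,0],"jaw": 1,"spin": 0},{"slide": [0,0,0],"jaw": 1,"spin": 0},{"slide": [0,0,0],"jaw": 1,"spin": 0},{"slide": [0,0,0],"jaw": 1,"spin": 0},{"slide": [0,0,0],"jaw": 1,"spin": 0},{"slide": [0,0,0],"jaw": 1,"spin": 0}]' --force 40

```text
time_s: 5.75
tool_pos: [0.5167, -0.2451, 0.021]
tcp_rot: [[0.972, 0.234, 0.0], [0.234, -0.972, 0.001], [0.0, -0.0, -1.0]]
force: [-1.3, 2.3, 5.4]
opening: 0.0196
```

Emit:
move_arm --motion '[{"slide": [0,0,2],"jaw": 1,"spin": 0},{"slide": [0,0,6],"jaw": 1,"spin": 0},{"slide": [0,0,12],"jaw": 1,"spin": 0},{"slide": [0,5,18],"jaw": 1,"spin": 0},{"slide": [-2,10,20],"jaw": 1,"spin": 0},{"slide": [-3,16,20],"jaw": 1,"spin": 0},{"slide": [-4,21,20],"jaw": 1,"spin": 0},{"slide": [-5,26,20],"jaw": 1,"spin": 0},{"slide": [-5,26,20],"jaw": 1,"spin": 0},{"slide": [-5,26,20],"jaw": 1,"spin": 0},{"slide": [-5,26,20],"jaw": 1,"spin": 0}]'

```text
time_s: 7.12
tool_pos: [0.4669, 0.0134, 0.2203]
tcp_rot: [[0.973, 0.232, -0.0], [0.232, -0.973, -0.001], [-0.0, 0.0, -1.0]]
force: [0.5, 0.1, -1.8]
opening: 0.0193
```

```bash
python3 - <<'E'
from h import *; from tip import tips
s=state(); p,d,c=grab("wrist"); W=cloud(d,c); np.savez("w4",p=p,W=W,R=s["tcp_rot"],t=s["tool_pos"],eye=c["eye"],CR=c["rotation"],K=c["camera_matrix"]); print(s["tool_pos"],s["force"],s["opening"])
T=tips(W,s)*1000
m=(abs(T[...,0])<25)&(abs(T[...,1])<25)&(T[...,2]<60); q=T[m]; i=np.argsort(q[:,2])[-60:]; print(q[i].min(0).round(1),q[i].max(0).round(1))
save(cv2.resize(p,(800,600),interpolation=cv2.INTER_CUBIC),"w4.png")
E
```

```text
[0.46694904 0.01339625 0.22033747] [ 0.53505962  0.0819004  -1.84621837] 0.01931013100727965
[-1.1 -5.9  4.5] [ 3.7  3.7 12.2]
```

View pics/w4.png

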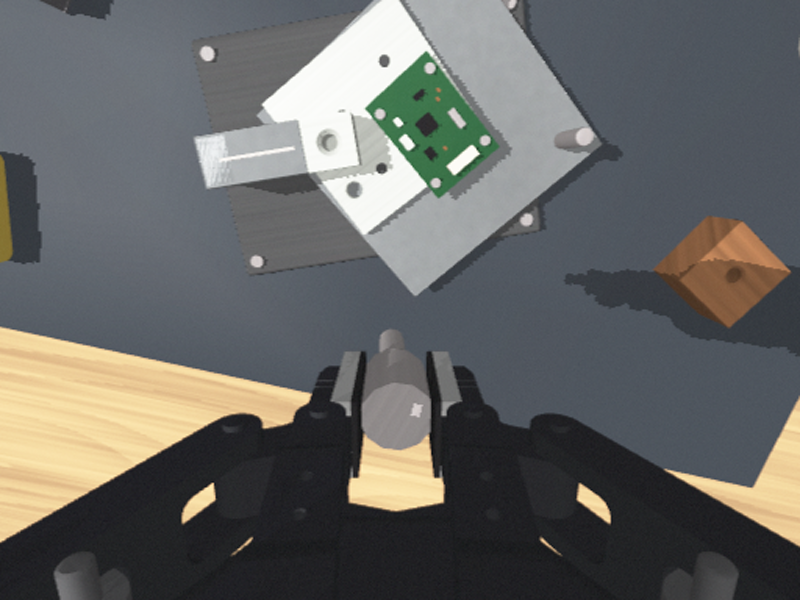

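The pin is held upright. The bush mouth is at (328,141), plate holes at (353,189), (381,168) and (384,60), a post top at (585,136) and screws on the base corners.

```bash
python3 - <<'E'
from h import *; from tip import tips
z=np.load("w4.npz"); p,W,K,R,eye=z["p"],z["W"],z["K"],z["CR"],z["eye"]
def hit(u,v,zz):
    d=R@np.linalg.inv(K)@np.array([u,v,1]); return (eye+d*(zz-eye[2])/d[2]).round(4)
# bush top face points and dark bore centroid
top=(abs(W[...,2]-.07)<.004); v,u=np.mgrid[:384,:512]
reg=(abs(u-213)<28)&(abs(v-90)<28)
print("z of bush top",np.median(W[reg&top][:,2]))
g=cv2.cvtColor(cv2.resize(p[65:115,185:240],None,fx=8,fy=8,interpolation=cv2.INTER_CUBIC),cv2.COLOR_RGB2GRAY)
C=cv2.HoughCircles(cv2.medianBlur(g,5),cv2.HOUGH_GRADIENT,1,80,param1=80,param2=15,minRadius=20,maxRadius=80); print(C)
print("bush by eye",hit(328*.64,141*.64,.07))
if C is not None:
    for a,b,r in C[0][:3]: print(hit((a+.5)/8+185-.5,(b+.5)/8+65-.5,.07), r/8)
print("post",hit(585*.64,136*.64,.075),"hole1",hit(353*.64,189*.64,.04),"hole2",hit(381*.64,168*.64,.04),"hole3",hit(384*.64,60*.64,.04))
for n,a in dict(s1=(207,53),s2=(257,261),s3=(527,219),s4=(513,3)).items(): print(n,hit(a[0]*.64,a[1]*.64,.015))
print("line",hit(220*.64,160*.64,.07),hit(295*.64,148*.64,.07))
T=tips(W,dict(tcp_rot=z["R"],tool_pos=z["t"]))*1000
for lo,hi in((-60,-44),(-12,0),(0,14)):
    m=(abs(T[...,0])<25)&(abs(T[...,1])<25)&(T[...,2]>lo)&(T[...,2]<hi)&(u>225)&(u<285); q=T[m]; print(lo,m.sum(),q.min(0).round(1),q.max(0).round(1),np.median(q,0).round(1))
vis=cv2.resize(p[60:130,170:270],None,fx=5,fy=5); save(vis,"x.png")
E
```

```text
z of bush top 0.06916404556609401
[[[208.5 208.5  43.8]]]
bush by eye [0.5384 0.0749 0.07  ]
[0.5382 0.0742 0.07  ] 5.475
post [ 0.5795 -0.0851  0.075 ] hole1 [0.5105 0.055  0.04  ] hole2 [0.5297 0.0384 0.04  ] hole3 [0.5994 0.0524 0.04  ]
s1 [0.5788 0.1805 0.015 ]
s2 [0.4347 0.1211 0.015 ]
s3 [ 0.5184 -0.0829  0.015 ]
s4 [ 0.6615 -0.0267  0.015 ]
line [0.5102 0.1417 0.07  ] [0.5291 0.0951 0.07  ]
-60 2251 [-12.7 -11.8 -60. ] [ 11.6  14.6 -44. ] [  1.3   0.9 -50.1]
-12 83 [ -1.3  -5.5 -10.4] [ 4.1  4.1 -0.1] [ 3.  -0.7 -5. ]
0 101 [-1.3 -5.9  0. ] [ 3.8  3.7 12.2] [ 2.8 -1.4  5.5]
```

Geometry agrees: the axis is at (0.5646,0.0096), the post is 95.9 mm from it, and the hole is 70.6 mm from it and about 28° from the bush. Next: move over the bush.

Emit:
move_arm --motion '[{"slide": [4,3,0],"jaw": 1,"spin": 0},{"slide": [7.25,6.05,-4],"jaw": 1,"spin": 0},{"slide": [7.25,6.05,-9],"jaw": 1,"spin": 0},{"slide": [7.25,6.05,-12],"jaw": 1,"spin": 0},{"slide": [7.25,6.05,-12.5],"jaw": 1,"spin": 0},{"slide": [7.25,6.05,-12.5],"jaw": 1,"spin": 0},{"slide": [7.25,6.05,-12.5],"jaw": 1,"spin": 0},{"slide": [7.25,6.05,-12.5],"jaw": 1,"spin": 0}]'

```text
time_s: 8.18
tool_pos: [0.5404, 0.075, 0.0971]
tcp_rot: [[0.972, 0.233, 0.003], [0.233, -0.972, 0.0], [0.003, 0.0, -1.0]]
force: [-0.8, -0.4, -1.1]
opening: 0.0194
```

```bash
python3 - <<'E'
from h import *; from tip import tips
s=state(); p,d,c=grab("wrist"); W=cloud(d,c); np.savez("w5",p=p,W=W); print(s["tool_pos"],s["force"],s["opening"])
save(cv2.resize(p[130:290,170:340],(640,600),interpolation=cv2.INTER_CUBIC),"w5.png")
E
```

```text
[0.54035131 0.07504299 0.09709887] [-0.81762263 -0.35820675 -1.08155863] 0.019385094869215566
```

View pics/w5.png

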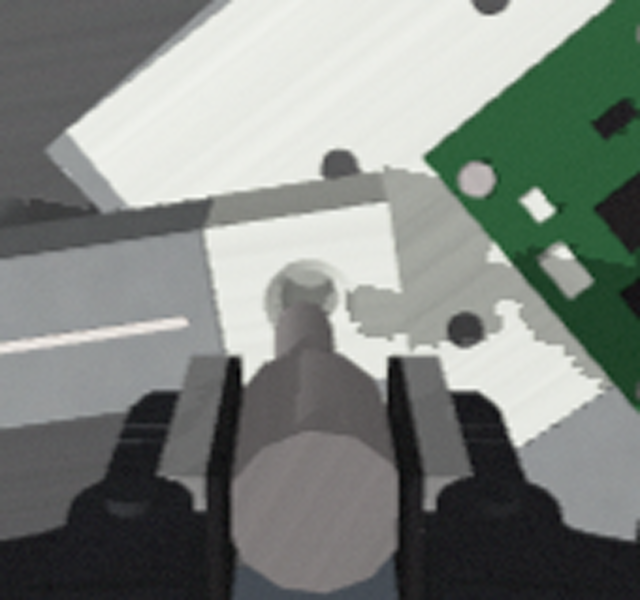

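The foot is directly above the bush mouth, with mouth centre at crop (303,292) and foot at about (305,300). I'll work out the remaining offset.

```bash
python3 - <<'E'
from h import *; from tip import tips
c=get_calibration("wrist"); K,R,eye=[np.array(c[k]) for k in("camera_matrix","rotation","eye")]
def hit(u,v,zz):
    d=R@np.linalg.inv(K)@np.array([u,v,1]); return eye+d*(zz-eye[2])/d[2]
f=lambda a,b:(170+a*170/640,130+b*160/600)
print("mouth",hit(*f(304,293),.07).round(4))
s=state(); W=np.load("w5.npz")["W"]; T=tips(W,s)*1000; v,u=np.mgrid[:384,:512]
m=(abs(T[...,0])<25)&(abs(T[...,1])<15)&(T[...,2]>-10)&(T[...,2]<16)&(W[...,2]>.075)&(u>235)&(u<265); q=T[m]
print(m.sum(),q.min(0),q.max(0))
# shank circle fit
from scipy.optimize import least_squares
r=least_squares(lambda x:np.hypot(q[:,0]-x[0],q[:,1]-x[1])-5,[0,0],loss="soft_l1"); print("shank centre in tool",r.x, "world",(s["tool_pos"]+s["tcp_rot"]@np.array([r.x[0],r.x[1],0])/1000).round(4)); print(s["tool_pos"])
E
```

```text
mouth [0.5395 0.076  0.07  ]
182 [-1.17727944 -5.82613547 -9.6716353 ] [ 4.37608171  4.21033988 12.07679294]
shank centre in tool [-1.27106659 -0.76021326] world [0.5387 0.0755 0.0969]
[0.5400981  0.07504211 0.09687611]
```

Emit:
move_arm --motion '[{"slide": [0.08,0.05,-0.5],"jaw": 1,"spin": 0},{"slide": [0.08,0.05,-1],"jaw": 1,"spin": 0},{"slide": [0.08,0.05,-1.5],"jaw": 1,"spin": 0},{"slide": [0.08,0.05,-1.9],"jaw": 1,"spin": 0},{"slide": [0.08,0.05,-2.3],"jaw": 1,"spin": 0},{"slide": [0.08,0.05,-2.3],"jaw": 1,"spin": 0}]'

```text
time_s: 8.98
tool_pos: [0.5396, 0.0749, 0.072]
tcp_rot: [[0.972, 0.233, -0.001], [0.233, -0.972, -0.001], [-0.001, 0.001, -1.0]]
force: [0.6, -3.8, -3.8]
opening: 0.0198
```

Emit:
move_arm --motion '[{"slide": [0,0,-0.5],"jaw": 1,"spin": 0},{"slide": [0,0,-1],"jaw": 1,"spin": 0},{"slide": [0,0,-1.4],"jaw": 1,"spin": 0},{"slide": [0,0,-1.7],"jaw": 1,"spin": 0},{"slide": [0,0,-1.7],"jaw": 1,"spin": 0},{"slide": [0,0,-1.7],"jaw": 1,"spin": 0}]'

```text
time_s: 9.72
tool_pos: [0.5399, 0.075, 0.0551]
tcp_rot: [[0.972, 0.233, -0.0], [0.233, -0.972, -0.001], [-0.001, 0.001, -1.0]]
force: [0.7, -4.4, -0.2]
opening: 0.02
```

Emit:
move_arm --motion '[{"slide": [0,-0.05,-0.1],"jaw": 1,"spin": 0},{"slide": [0,-0.05,-0.1],"jaw": 0.2,"spin": 0},{"slide": [0,-0.05,-0.1],"jaw": -1,"spin": 0},{"slide": [0,-0.05,-0.1],"jaw": -1,"spin": 0},{"slide": [0,-0.05,-0.1],"jaw": -1,"spin": 0},{"slide": [0,-0.05,-0.1],"jaw": -1,"spin": 0},{"slide": [0,-0.05,3],"jaw": -1,"spin": 0},{"slide": [0,-0.05,8],"jaw": -1,"spin": 0},{"slide": [0,-0.05,14],"jaw": -1,"spin": 0},{"slide": [-4,-4,15],"jaw": 1,"spin": 0},{"slide": [-7,-7,15],"jaw": 1,"spin": 0},{"slide": [-7,-7,15],"jaw": 1,"spin": 0},{"slide": [-7,-7,15],"jaw": 1,"spin": 0},{"slide": [-7,-7,15],"jaw": 1,"spin": 0}]'

```text
time_s: 11.48
tool_pos: [0.4708, 0.0061, 0.2054]
tcp_rot: [[0.972, 0.234, 0.0], [0.234, -0.972, 0.0], [0.0, -0.0, -1.0]]
force: [0.1, 0.1, -1.1]
opening: -0.0003
```

```bash
python3 - <<'E'
from h import *
s=state(); p,d,c=grab("wrist"); W=cloud(d,c); np.savez("w6",p=p,W=W); print(s["tool_pos"],s["force"],s["opening"])
save(p,"w6.png")
m=(np.hypot(W[...,0]-.5390,W[...,1]-.0755)<.02)&(W[...,2]>.09); print(m.sum(),np.median(W[m],0),cv2.minAreaRect((W[m][:,:2]*1000).astype(np.float32)))
m=(W[...,2]>.071)&(W[...,2]<.08)&(np.hypot(W[...,0]-.5646,W[...,1]-.0096)>.085)&(np.hypot(W[...,0]-.5646,W[...,1]-.0096)<.107); n,l,st,cc=cv2.connectedComponentsWithStats(m.astype(np.uint8))
for i in range(1,n): 
    if st[i,4]>8: print(cc[i],st[i,4],np.median(W[l==i],0).round(4))
E
```

```text
[0.47080159 0.00612395 0.20543193] [ 0.13456297  0.10168102 -1.10996425] -0.00025599285706905047
554 [0.53822136 0.07344061 0.10310612] ((538.186767578125, 74.16989135742188), (21.227798461914062, 20.98328971862793), 33.17612075805664)
[371.11278195  88.87969925] 133 [ 0.5792 -0.0844  0.074 ]
```

View pics/w6.png

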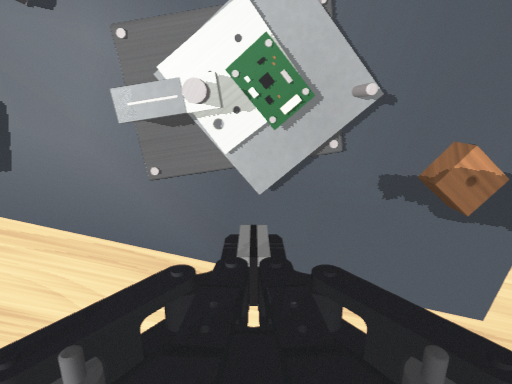

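The pin stands in the bush at (195,90) with its top at 103 mm, so it is riding. The other post is at (370,90), world (0.579,-0.0845). I'll approach that post from its +x side and turn the plate clockwise.

Emit:
move_arm --motion '[{"slide": [6,-4,0],"jaw": 1,"spin": -0.15},{"slide": [11,-7.5,0],"jaw": 1,"spin": -0.3},{"slide": [14.2,-9.6,0],"jaw": 1,"spin": -0.4},{"slide": [14.2,-9.6,-3],"jaw": 1,"spin": -0.4},{"slide": [14.2,-9.6,-8],"jaw": 1,"spin": -0.4},{"slide": [14.2,-9.6,-8],"jaw": 1,"spin": -0.4},{"slide": [14.2,-9.6,-8],"jaw": 1,"spin": -0.4}]'

```text
time_s: 12.4
tool_pos: [0.6123, -0.0948, 0.1267]
tcp_rot: [[0.988, -0.154, 0.002], [-0.154, -0.988, 0.004], [0.001, -0.004, -1.0]]
force: [-0.1, 0.2, 1.1]
opening: 0.0002
```

```bash
python3 - <<'E'
from h import *; from tip import tips
s=state(); p,d,c=grab("wrist"); W=cloud(d,c); T=tips(W,s)*1000; print(s["tool_pos"],s["tcp_rot"].round(3).tolist(),s["force"])
m=(abs(T[...,0])<16)&(abs(T[...,1])<16)&(T[...,2]<0)&(T[...,2]>-60); q=T[m]; print(m.sum(),np.percentile(q,[0,1,99,100],axis=0).round(1))
r=np.hypot(W[...,0]-.5646,W[...,1]-.0096); m=(W[...,2]>.066)&(W[...,2]<.08)&(abs(r-.096)<.012); print(m.sum(),np.median(W[m],0).round(4) if m.any() else 0)
q,d,c=grab("scene"); W=cloud(d,c); m=(np.hypot(W[...,0]-.5385,W[...,1]-.075)<.02)&(W[...,2]>.09); print("pin scene",m.sum(),np.median(W[m],0) if m.any() else 0)
save(p,"w7.png")
E
```

```text
[ 0.61228221 -0.09482694  0.12673846] [[0.988, -0.154, 0.002], [-0.154, -0.988, 0.004], [0.001, -0.004, -1.0]] [-0.10457999  0.20033103  1.08388871]
1442 [[  6.4 -12.9 -60. ]
 [  6.6 -12.6 -59.6]
 [ 11.7  14.  -32.2]
 [ 12.   14.4 -30.5]]
598 [0.5446 0.0944 0.0696]
pin scene 49 [0.53623568 0.07795209 0.10287513]
```

Emit:
move_arm --motion '[{"slide": [0,0.3,-4],"jaw": 1,"spin": 0},{"slide": [0,0.3,-8],"jaw": 1,"spin": 0},{"slide": [0,0.3,-10.7],"jaw": 1,"spin": 0},{"slide": [0,0.3,-10.7],"jaw": 1,"spin": 0},{"slide": [0,0.3,-10.7],"jaw": 1,"spin": 0}]'

```text
time_s: 13.12
tool_pos: [0.6131, -0.0936, 0.0209]
tcp_rot: [[0.988, -0.153, 0.005], [-0.153, -0.988, 0.005], [0.004, -0.005, -1.0]]
force: [0.2, -0.4, 1.0]
opening: 0.0001
```

Emit:
move_arm --motion '[{"slide": [-0.4,0,0],"jaw": 1,"spin": 0},{"slide": [-0.8,0,0],"jaw": 1,"spin": 0},{"slide": [-1.1,0,0],"jaw": 1,"spin": 0},{"slide": [-1.3,0,0],"jaw": 1,"spin": 0},{"slide": [-1.5,0,0],"jaw": 1,"spin": 0},{"slide": [-1.7,0,0],"jaw": 1,"spin": 0},{"slide": [-1.9,0,0],"jaw": 1,"spin": 0},{"slide": [-2.1,0,0],"jaw": 1,"spin": 0}]'

```text
time_s: 14.12
tool_pos: [0.5907, -0.094, 0.0187]
tcp_rot: [[0.988, -0.153, 0.002], [-0.153, -0.988, 0.004], [0.001, -0.004, -1.0]]
force: [1.6, -1.9, -0.4]
opening: -0.0001
```

Emit:
move_arm --motion '[{"slide": [-0.2,0.0,0],"jaw": 1,"spin": 0},{"slide": [-0.4,0.0,0],"jaw": 1,"spin": 0},{"slide": [-0.6,0.0,0],"jaw": 1,"spin": 0},{"slide": [-0.8,0.1,0],"jaw": 1,"spin": 0},{"slide": [-1.0,0.1,0],"jaw": 1,"spin": 0},{"slide": [-1.2,0.1,0],"jaw": 1,"spin": 0},{"slide": [-1.4,0.2,0],"jaw": 1,"spin": 0},{"slide": [-1.6,0.2,0],"jaw": 1,"spin": 0},{"slide": [-1.8,0.2,0],"jaw": 1,"spin": 0},{"slide": [-2.0,0.3,0],"jaw": 1,"spin": 0},{"slide": [-2.2,0.3,0],"jaw": 1,"spin": 0},{"slide": [-2.4,0.3,0],"jaw": 1,"spin": 0},{"slide": [-2.6,0.4,0],"jaw": 1,"spin": 0},{"slide": [-2.8,0.4,0],"jaw": 1,"spin": 0}]'

```text
time_s: 15.88
tool_pos: [0.5618, -0.0892, 0.0186]
tcp_rot: [[0.988, -0.153, 0.001], [-0.153, -0.988, 0.005], [-0.0, -0.005, -1.0]]
force: [2.6, -0.4, -0.3]
opening: 0.0001
```

```bash
cat > pz.py <<'E'
from h import *
q,d,c=grab("scene"); W=cloud(d,c); m=(np.hypot(W[...,0]-.5375,W[...,1]-.0765)<.02)&(W[...,2]>.085); s=state()
print("pin top scene",m.sum(),np.median(W[m],0) if m.any() else 0, s["tool_pos"],s["force"],s["time_s"])
E
python3 pz.py
```

```text
pin top scene 59 [0.53684072 0.07945153 0.10307697] [ 0.56142889 -0.08908841  0.01853328] [ 1.62697037 -0.49364672  0.0508348 ] 15.925
```

Still riding. Now in slow steps.

Emit:
move_arm --motion '[{"slide": [-0.06,0,0],"jaw": 1,"spin": 0},{"slide": [-0.12,0,0],"jaw": 1,"spin": 0},{"slide": [-0.18,0,0],"jaw": 1,"spin": 0},{"slide": [-0.24,0,0],"jaw": 1,"spin": 0},{"slide": [-0.3,0,0],"jaw": 1,"spin": 0},{"slide": [-0.36,0,0],"jaw": 1,"spin": 0},{"slide": [-0.42,0,0],"jaw": 1,"spin": 0},{"slide": [-0.48,0.05,0],"jaw": 1,"spin": 0},{"slide": [-0.54,0.05,0],"jaw": 1,"spin": 0},{"slide": [-0.6,0.05,0],"jaw": 1,"spin": 0}]'

```text
time_s: 17.18
tool_pos: [0.556, -0.089, 0.0187]
tcp_rot: [[0.988, -0.153, 0.001], [-0.153, -0.988, 0.005], [0.0, -0.005, -1.0]]
force: [1.9, 0.9, 1.5]
opening: -0.0002
```

Emit:
move_arm --motion '[{"slide": [-0.06,0,0],"jaw": 1,"spin": 0},{"slide": [-0.12,0,0],"jaw": 1,"spin": 0},{"slide": [-0.18,0,0],"jaw": 1,"spin": 0}]'

```text
time_s: 17.55
tool_pos: [0.5542, -0.0887, 0.0186]
tcp_rot: [[0.988, -0.153, 0.001], [-0.153, -0.988, 0.005], [-0.0, -0.005, -1.0]]
force: [1.8, 1.3, 1.3]
opening: -0.0005
```

Emit:
move_arm --motion '[{"slide": [-0.05,0,0],"jaw": 1,"spin": 0},{"slide": [-0.1,0,0],"jaw": 1,"spin": 0},{"slide": [-0.15,0,0],"jaw": 1,"spin": 0},{"slide": [-0.2,0,0],"jaw": 1,"spin": 0}]'

```text
time_s: 18.05
tool_pos: [0.5521, -0.0888, 0.0185]
tcp_rot: [[0.988, -0.153, 0.001], [-0.153, -0.988, 0.005], [-0.0, -0.005, -1.0]]
force: [2.2, 1.1, 1.3]
opening: 0.0001
```

Emit:
move_arm --motion '[{"slide": [-0.05,0,0],"jaw": 1,"spin": 0},{"slide": [-0.1,0,0],"jaw": 1,"spin": 0},{"slide": [-0.15,0,0],"jaw": 1,"spin": 0}]'

```text
time_s: 18.42
tool_pos: [0.5501, -0.089, 0.0185]
tcp_rot: [[0.988, -0.153, -0.0], [-0.153, -0.988, 0.005], [-0.001, -0.005, -1.0]]
force: [-0.2, 0.5, 0.7]
opening: -0.0002
```

```bash
python3 pz.py
```

```text
pin top scene 50 [0.53757928 0.07835525 0.09832422] [ 0.55000319 -0.08901355  0.01844456] [-0.19582103  0.13926227 -0.46407199] 18.475
```

The pin was caught mid-drop, with its top falling from 103 to 98 mm. I'll continue gently.

Emit:
move_arm --motion '[{"slide": [-0.02,0,0],"jaw": 1,"spin": 0},{"slide": [-0.04,0,0],"jaw": 1,"spin": 0},{"slide": [-0.06,0,0],"jaw": 1,"spin": 0},{"slide": [-0.08,0,0],"jaw": 1,"spin": 0}]'

```text
time_s: 18.98
tool_pos: [0.5499, -0.089, 0.0185]
tcp_rot: [[0.988, -0.153, 0.001], [-0.153, -0.988, 0.005], [-0.0, -0.005, -1.0]]
force: [0.9, -0.1, -1.3]
opening: -0.0001
```

```bash
python3 pz.py
```

```text
pin top scene 48 [0.53718293 0.07840929 0.09630487] [ 0.54986849 -0.08892943  0.01855935] [ 1.06984504 -0.41693235 -0.91401567] 19.025
```

Emit:
move_arm --motion '[{"slide": [-0.03,0,0],"jaw": 1,"spin": 0},{"slide": [-0.06,0,0],"jaw": 1,"spin": 0},{"slide": [-0.09,0,0],"jaw": 1,"spin": 0},{"slide": [-0.09,0,0],"jaw": 1,"spin": 0}]'

```text
time_s: 19.52
tool_pos: [0.549, -0.0887, 0.0186]
tcp_rot: [[0.988, -0.153, 0.001], [-0.153, -0.988, 0.005], [0.0, -0.005, -1.0]]
force: [1.3, 0.4, -1.1]
opening: -0.0001
```

Emit:
move_arm --motion '[{"slide": [-0.03,0,0],"jaw": 1,"spin": 0},{"slide": [-0.06,0,0],"jaw": 1,"spin": 0},{"slide": [-0.06,0,0],"jaw": 1,"spin": 0}]'

```text
time_s: 19.9
tool_pos: [0.5486, -0.0887, 0.0187]
tcp_rot: [[0.988, -0.153, 0.001], [-0.153, -0.988, 0.005], [0.0, -0.005, -1.0]]
force: [1.8, 0.4, -0.2]
opening: -0.0001
```

Emit:
move_arm --motion '[{"slide": [-0.03,0,0],"jaw": 1,"spin": 0},{"slide": [-0.06,0,0],"jaw": 1,"spin": 0},{"slide": [-0.06,0,0],"jaw": 1,"spin": 0}]'

```text
time_s: 20.27
tool_pos: [0.5479, -0.0889, 0.0187]
tcp_rot: [[0.988, -0.153, 0.001], [-0.153, -0.988, 0.005], [0.0, -0.005, -1.0]]
force: [1.2, 1.3, -0.1]
opening: -0.0001
```

Emit:
move_arm --motion '[{"slide": [-0.03,0,0],"jaw": 1,"spin": 0},{"slide": [-0.06,0,0],"jaw": 1,"spin": 0},{"slide": [-0.06,0,0],"jaw": 1,"spin": 0}]'

```text
time_s: 20.65
tool_pos: [0.5471, -0.0889, 0.0186]
tcp_rot: [[0.988, -0.153, 0.001], [-0.153, -0.988, 0.005], [-0.0, -0.005, -1.0]]
force: [1.3, -0.3, 0.9]
opening: -0.0004
```

Emit:
move_arm --motion '[{"slide": [-0.03,0,0],"jaw": 1,"spin": 0},{"slide": [-0.06,0,0],"jaw": 1,"spin": 0},{"slide": [-0.06,0,0],"jaw": 1,"spin": 0}]'

```text
time_s: 21.02
tool_pos: [0.5467, -0.0888, 0.0186]
tcp_rot: [[0.988, -0.153, 0.001], [-0.153, -0.988, 0.005], [0.0, -0.005, -1.0]]
force: [2.0, 0.4, 0.4]
opening: 0.0
```

```bash
python3 pz.py
```

```text
pin top scene 49 [0.53787279 0.07792428 0.09520341] [ 0.54665449 -0.08881674  0.01861058] [2.57995313 0.50707634 1.60225061] 21.075
```

Down to 95 mm. Force is starting to rise.

Emit:
move_arm --motion '[{"slide": [-0.03,0,0],"jaw": 1,"spin": 0},{"slide": [-0.06,0,0],"jaw": 1,"spin": 0},{"slide": [-0.06,0,0],"jaw": 1,"spin": 0}]'

```text
time_s: 21.45
tool_pos: [0.5462, -0.0888, 0.0186]
tcp_rot: [[0.988, -0.153, 0.001], [-0.153, -0.988, 0.005], [0.0, -0.005, -1.0]]
force: [2.5, 0.3, 0.0]
opening: -0.0001
```

Emit:
move_arm --motion '[{"slide": [-0.03,0,0],"jaw": 1,"spin": 0},{"slide": [-0.05,0,0],"jaw": 1,"spin": 0},{"slide": [-0.05,0,0],"jaw": 1,"spin": 0}]'

```text
time_s: 21.82
tool_pos: [0.546, -0.0888, 0.0187]
tcp_rot: [[0.988, -0.153, 0.002], [-0.153, -0.988, 0.005], [0.001, -0.005, -1.0]]
force: [3.5, 1.2, -0.7]
opening: -0.0001
```

Now locked: the force grows while the tool barely moves.

Emit:
move_arm --motion '[{"slide": [-0.03,0,0],"jaw": 1,"spin": 0},{"slide": [-0.06,0,0],"jaw": 1,"spin": 0},{"slide": [-0.06,0,0],"jaw": 1,"spin": 0}]'

```text
time_s: 22.2
tool_pos: [0.5458, -0.0889, 0.0188]
tcp_rot: [[0.988, -0.153, 0.002], [-0.153, -0.988, 0.005], [0.001, -0.005, -1.0]]
force: [4.3, 0.9, -1.6]
opening: -0.0002
```

Emit:
move_arm --motion '[{"slide": [-0.03,0,0],"jaw": 1,"spin": 0},{"slide": [-0.06,0,0],"jaw": 1,"spin": 0},{"slide": [-0.06,0,0],"jaw": 1,"spin": 0}]'

```text
time_s: 22.58
tool_pos: [0.5457, -0.0889, 0.0189]
tcp_rot: [[0.988, -0.153, 0.003], [-0.153, -0.988, 0.005], [0.002, -0.005, -1.0]]
force: [5.7, 1.3, -2.0]
opening: -0.0004
```

Emit:
move_arm --motion '[{"slide": [-0.05,0,0],"jaw": 1,"spin": 0},{"slide": [-0.1,0,0],"jaw": 1,"spin": 0},{"slide": [-0.14,0,0],"jaw": 1,"spin": 0},{"slide": [-0.14,0,0],"jaw": 1,"spin": 0}]'

```text
time_s: 23.08
tool_pos: [0.5455, -0.0891, 0.019]
tcp_rot: [[0.988, -0.153, 0.005], [-0.153, -0.988, 0.005], [0.004, -0.005, -1.0]]
force: [7.4, 1.5, -2.4]
opening: 0.0005
```

Emit:
move_arm --motion '[{"slide": [-0.03,0,0],"jaw": 1,"spin": 0},{"slide": [-0.03,0,0],"jaw": 1,"spin": 0},{"slide": [-0.03,0,0],"jaw": 1,"spin": 0},{"slide": [-0.03,0,0],"jaw": 1,"spin": 0}]'

```text
time_s: 23.58
tool_pos: [0.5454, -0.0893, 0.0191]
tcp_rot: [[0.988, -0.153, 0.006], [-0.153, -0.988, 0.005], [0.005, -0.005, -1.0]]
force: [7.8, 1.1, -3.6]
opening: 0.0003
```

Emit:
move_arm --motion '[{"slide": [-0.05,0,0],"jaw": 1,"spin": 0},{"slide": [-0.09,0,0],"jaw": 1,"spin": 0},{"slide": [-0.09,0,0],"jaw": 1,"spin": 0},{"slide": [-0.09,0,0],"jaw": 1,"spin": 0},{"slide": [-0.09,0,0],"jaw": 1,"spin": 0},{"slide": [-0.09,0,0],"jaw": 1,"spin": 0},{"slide": [-0.09,0,0],"jaw": 1,"spin": 0}]'

```text
time_s: 24.45
tool_pos: [0.5453, -0.0894, 0.0193]
tcp_rot: [[0.988, -0.153, 0.007], [-0.153, -0.988, 0.004], [0.006, -0.005, -1.0]]
force: [9.1, 0.4, -3.2]
opening: 0.0002
```

Emit:
move_arm --motion '[{"slide": [0,0,0],"jaw": 1,"spin": 0},{"slide": [0,0,0],"jaw": 1,"spin": 0},{"slide": [0,0,0],"jaw": 1,"spin": 0},{"slide": [0,0,0],"jaw": 1,"spin": 0},{"slide": [0,0,0],"jaw": 1,"spin": 0},{"slide": [0,0,0],"jaw": 1,"spin": 0},{"slide": [0,0,0],"jaw": 1,"spin": 0},{"slide": [0,0,0],"jaw": 1,"spin": 0},{"slide": [0,0,0],"jaw": 1,"spin": 0},{"slide": [0,0,0],"jaw": 1,"spin": 0}]'

```text
time_s: 25.7
tool_pos: [0.5453, -0.0894, 0.0193]
tcp_rot: [[0.988, -0.153, 0.007], [-0.153, -0.988, 0.004], [0.006, -0.005, -1.0]]
force: [9.2, 1.1, -4.2]
opening: 0.0
```

```bash
python3 pz.py
```

```text
pin top scene 45 [0.53626251 0.07847648 0.09566162] [ 0.54523984 -0.08939843  0.01926749] [ 9.91409804  0.64275756 -3.24495191] 25.75
```

Held at about 9.3 N for over 1.2 s without moving. Backing off, then up and clear.

Emit:
move_arm --motion '[{"slide": [0.3,0,0],"jaw": 1,"spin": 0},{"slide": [0.8,0,0],"jaw": 1,"spin": 0},{"slide": [1.5,0,0],"jaw": 1,"spin": 0},{"slide": [2.2,-0.3,0],"jaw": 1,"spin": 0},{"slide": [2.8,-0.5,0],"jaw": 1,"spin": 0},{"slide": [2.8,-0.5,4],"jaw": 1,"spin": 0},{"slide": [2.8,-0.5,10],"jaw": 1,"spin": 0},{"slide": [0,-1,16],"jaw": 1,"spin": 0},{"slide": [-6,-3,19],"jaw": 1,"spin": 0},{"slide": [-9,-5,19],"jaw": 1,"spin": 0},{"slide": [-9,-5,19],"jaw": 1,"spin": 0},{"slide": [-9,-5,19],"jaw": 1,"spin": 0},{"slide": [-9,-5,19],"jaw": 1,"spin": 0}]'

```text
time_s: 27.38
tool_pos: [0.4526, -0.1385, 0.2081]
tcp_rot: [[0.988, -0.152, 0.0], [-0.152, -0.988, 0.005], [-0.0, -0.005, -1.0]]
force: [-0.1, -0.2, -0.4]
opening: -0.0001
```

```bash
python3 - <<'E'
from h import *
s=state(); p,d,c=grab("wrist"); W=cloud(d,c); print(s["tool_pos"],s["force"],s["time_s"])
m=(np.hypot(W[...,0]-.5385,W[...,1]-.075)<.025)&(W[...,2]>.085); print("pin wrist",m.sum(),np.median(W[m],0) if m.any() else 0)
save(p,"w8.png")
E
python3 pz.py
```

```text
[ 0.45257853 -0.13854461  0.20809381] [-0.1250748  -0.23087192 -0.44321552] 27.375
pin wrist 602 [0.5375588  0.07082204 0.09487448]
pin top scene 46 [0.53672664 0.07815948 0.09520772] [ 0.45238851 -0.13846805  0.20801453] [-0.10388626  0.37437647  0.64816453] 27.475
```

View pics/w8.png

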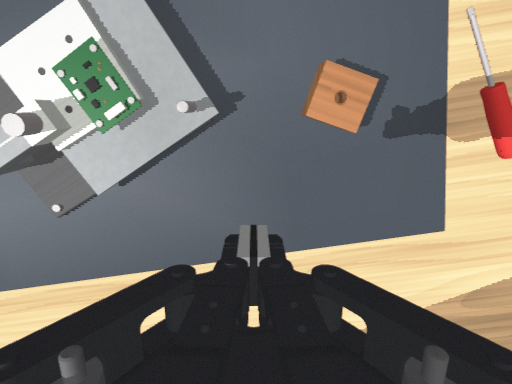

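The pin is down and upright in the bush at (20,125). The gripper is clear, and the turntable is nearly square to the base. Handing in.

```bash
python3 -c "
from workcell import sign_off; print(sign_off())"
```

```text
the job is handed in; nothing more can be done
None
```

The job is handed in: the pin is locked in the turntable's hole and the robot is clear of everything. No verdict was reported.

- **Pin placing:** I stood the pin in the bush and let go; its top measured 103 mm (104 mm expected when riding).
- **Turning and locking:** I pushed one post clockwise in small steps until the pin dropped. I then held about 9–10 N for over a second, and the tool did not move. No force reading passed 10 N; force was read only at the end of each move.
- **Last checks:**
  - The pin's top is at 95 mm (96 mm expected fully down), and the pin looks upright in the bush.
  - The turntable was judged only by eye from the last picture. It looks about 0.1 rad off square with the base, inside the 0.17 rad limit.
  - The wrist force reads near zero, at 27.5 s on the clock.
  - The bystanders were not measured again. Nothing came near them, and the screwdriver looks untouched in the last view.

**What went wrong on the way:**
- The first move call was refused, apparently because it had no spin value.
- The first grasp failed. The fingertips sit about 28–30 mm short of the reported TCP, so they shut on top of the pin's head with about 12 N. The pin stayed in its stand, and I corrected for the offset from then on.

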